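# Load the fuller label roll from the sloping rack onto the bare unwinder

## Task

Two label rolls hang on the pegs of the sloping rack: lift the fuller one (the larger across) up and off its peg and slip it over the spindle of whichever label unwinder is bare, lowering it rather than dropping it, so that it lies flat on the plate. Leave the thinner roll hanging, the roll on the other unwinder in place and the cartons where they are.

Things in the scene. Friction and masses are not known exactly. Their poses are not given: they have to be found in the camera images.
- full_roll: The fuller hanging label roll: white paper on a brown core, a ring 124 mm across, 50 mm wide, bore 76 mm (wall 24 mm), 0.36 kg. On the near or far peg, one end face flat on the board, bore hung on the peg: its centre is 30 mm below the peg axis along the slope. Origin: centre of the face on the board; z along its axis, away from the board, parallel to the peg (42 degrees from vertical).
- full_roll_mid (a point): Centre of the fuller roll: on its axis, 25 mm from either end face.
- thin_roll: The part-used label roll hanging on the other peg: same 76 mm bore and 50 mm width but only 100 mm across (wall 12 mm). Stays there. Origin and axes as for full_roll.
- rack: Fixed rack: grey board 170 mm (up the slope) x 360 mm, sloped 42 degrees above level, low edge towards the robot's right. Two steel pegs, 16 mm thick, 70 mm long, stand square out of it 190 mm apart, pointing up and to the right. Origin on the table under the midpoint of the peg feet (130 mm up); x level, to the high side; y along the board; z up.
- peg_near (a point): Tip of the peg nearer the robot (the rack's +y end) on its axis, 70 mm out from the board.
- peg_far (a point): Tip of the farther peg (the rack's -y end) on its axis, 70 mm out from the board.
- unwinder_bare: The label unwinder without a roll, left or right of the other: fixed grey base 130 mm square, 35 mm high; round aluminium plate 150 mm across, its top 45 mm above the table; in its centre an upright steel spindle 16 mm thick, ending 70 mm above the plate. Origin on the table under the spindle, z up.
- unwinder_bare_plate (a point): Point on the spindle's axis of the bare unwinder at the height of the plate's top; a seated roll's middle lies 25 mm above it.
- unwinder_running: The other unwinder, the same in shape, which already carries a roll. Fixed. Origin on the table under its spindle.
- running_roll: The label roll lying on the other unwinder: 110 mm across, 76 mm bore, 50 mm high. Stays there. Origin at the centre of its underside, z up.
- carton_low: White and green carton 100 x 170 x 45 mm lying flat on the table, a bystander. Origin at the centre of its underside.
- carton_top: Carton of the same size lying on the first. Origin at the centre of its underside.
Mind the look-alikes: they are no part of the job. Leave any blue look-alike of the full_roll alone.

How it is judged:
By the outcome, as a careful person would: the job done as asked, in the order asked, and still so for the second after the job is handed in, with the robot touching nothing.
It also fails if it takes over 45 s, if anything falls off the work surface, if the arm or the gripper's body presses on something with over 40 N, if the wrist force passes 120 N, or if a joint passes its speed limit or range.

## Robot

A 7-joint arm with a two-finger parallel gripper is mounted at the origin on the work surface. World frame = base frame: x ahead of the robot, y to its left, z up, the work surface at z = 0. Lengths are in mm, angles in degrees, forces in N, time in s.
With the tool pointing down it reaches from about 400 to 900 mm from the base axis. Payload 5.5 kg.
Tool frame: the origin (TCP) lies on the front face of the gripper's body, between the roots of the fingers; the fingertips stand 73 mm ahead of it and the grasp point (between the pads) lies 54 mm ahead of it; x points along the fingers, y is the direction in which the jaws open and shut, and the axes are right-handed (so a half turn about x gives the same grasp; the last joint's range is limited). The gripper opens to 85 mm and grips with 20 to 120 N. Pads are 22 mm wide; open, the fingers measure 114 mm over their backs; the gripper's body (76 mm by 85 mm) begins 54 mm behind the grasp point. The pads swing forward as they close: fully open they stand 13 mm farther back than shut.
Start: joints at [90.138, 28.699, -24.465, 88.831, 12.651, 65.22, -12.049], TCP at [167.636, -628.01, 303.91] pointing down, gripper open.
Joint ranges: [-164.97, 164.97], [-17.58, 116.51], [-87.97, 89.64], [11.32, 138.91], [-80.73, 260.73], [10.89, 115.49], [-147.41, 147.41]. Speed limits (degrees/s): [147.25, 147.25, 180, 180, 180, 180, 180].

## Interface

Orientations are given as [roll, pitch, yaw] about the fixed x, y, z axes, in that order (R = Rz(yaw) Ry(pitch) Rx(roll)).
In Python, from plant import r, optics gives the robot as it stands. The module is installed in compiled form; this text tells all that it offers.
- The arm moves only by the tool move_arm, never from a script. Its argument "steps" is a list of rows, each a list of 5 numbers: the shift along the tool's x, y, z in cm, then the turn about the tool's x in degrees, then the finger opening in cm, from 0 to 8.54. In form: [[tx, ty, tz, turn, fingers], ...]. A call has exactly 8 rows; each row is the pose to reach, as a shift and turn from the pose commanded when the call began, along the tool's axes at that moment; what a row does not reach only later rows make up. A row lasts 1/10 s, in which the tool goes at most 50 mm and 8.59 degrees, less where a joint would pass 70% of its speed; a pose out of reach is approached as far as the arm can. A call with a gripper value outside its range is refused whole. The fingers move at their own pace and stop on an object; the grip force is fixed at half the most. Time passes only in rows, so rows that repeat a pose let the fingers close, or fill a call up. It gives the time, the measured TCP pose, the force and the opening at its end, in the units of the state.
- r.observe(): the state, without advancing time (a new reading comes with each control period).
- optics.read_camera(name): name is "scene" or "top"; returns a dict with "frame" (480x640x3 uint8, red, green, blue), "range_z" (480x640 float32, mm along the optical axis (not along the pixel's ray), 0 where there is no reading), "mtx" (3x3 intrinsics, pixels), "cam_to_world" (4x4, takes a point from camera to world coordinates). Camera axes: x right, y up, looking along -z (the intrinsics and any distortion apply to the point x, -y, -z); pixel columns grow to the right and rows downward; lengths in mm; the calibration is good to about 2 mm. A picture is of the moment at which its call begins.
- r.sign_off(): hands the job in, once; it reports no verdict.
The state is a dict: "t": time; "qpos": joint angles; "qvel": joint speeds; "joint_torque": joint torques, N m; "tcp_pos": TCP position; "ee_rot": TCP orientation; "contact_force": force on the tool from outside, world axes, zero at the start; "ft_torque": the same for the moment, N m; "grip_width": opening from 0.0 (shut) to 1.0 (fully open).
Only numpy, scipy, OpenCV 4.12 (cv2) and the standard library are available. Lean on these libraries where they do the work, as an engineer would, in place of code of your own. Each camera call takes 0.05 s, during which the arm holds its last target. There are 200 camera calls.

## Working session

There is one attempt and no reset: what is moved stays moved. The work goes in short steps, Python scripts to look and compute and a tool call to move; the robot and the scene stay as the last step left them, time stands still between calls to the robot, and variables do not carry over. Pictures are saved under pics/ and viewed, about 8 in all and at most 12, crops included, and the job is handed in when it is done.

Besides the shell and the picture viewer there is one more tool, called after ">>>" in YAML: its name, and indented under it one key for each argument. move_arm: Moves the arm, as the interface text tells. Its arguments: {"type":"object","properties":{"steps":{"type":"array","items":{"type":"array","items":{"type":"number"}}}},"required":["steps"]}

```bash
mkdir -p pics
cat > h.py <<'E'
import numpy as np,cv2
from plant import r,optics
def cam(n):
    d=optics.read_camera(n);z=d["range_z"];K=d["mtx"]
    v,u=np.mgrid[:480,:640]
    P=np.stack([(u-K[0,2])/K[0,0]*z,-(v-K[1,2])/K[1,1]*z,-z,np.ones_like(z)],-1)@d["cam_to_world"].T
    P=P[...,:3];P[z==0]=np.nan
    return d["frame"],P,d
def save(n,f): cv2.imwrite("pics/"+n,cv2.cvtColor(f,cv2.COLOR_RGB2BGR))
E
python3 - <<'E'
from h import *
print(r.observe())
for n in("scene","top"):
    f,P,d=cam(n);save(n+"0.png",f);np.save(n+"0.npy",P);np.save(n+"0f.npy",f);print(d["mtx"],d["cam_to_world"],[k for k in d])
E
```

```text
{'t': 0.0, 'qpos': array([ 90.13597195,  28.75327911, -24.4518665 ,  88.89260563,
        12.6497961 ,  65.2193635 , -12.05002783]), 'qvel': array([-0.04093469, -0.00965779, -0.03769828, -0.02005533,  0.00499943,
        0.03145486,  0.07036452]), 'joint_torque': array([ 1.20067230e-04, -5.69513583e+01, -5.81605732e+00, -2.80934983e+01,
        1.08289561e-02,  1.19187415e-02, -5.23765010e-06]), 'tcp_pos': array([ 167.42068377, -627.48886212,  302.85448364]), 'ee_rot': array([-92.0086878 ,  89.88781336, 102.93646465]), 'contact_force': array([ 0.19745489, -0.23428271,  0.1171869 ]), 'ft_torque': array([-0.00600329,  0.02161564,  0.0016092 ]), 'grip_width': 0.9986116465240611}
[[459.12165352   0.         320.68394032]
 [  0.         459.12165352 242.45190528]
 [  0.           0.           1.        ]] [[ 3.31102643e-01 -7.73237725e-01  5.40809079e-01  1.20422089e+03]
 [ 9.43561083e-01  2.76156550e-01 -1.82838843e-01 -1.42047102e+02]
 [-7.97007834e-03  5.70824825e-01  8.21033189e-01  9.65543965e+02]
 [ 0.00000000e+00  0.00000000e+00  0.00000000e+00  1.00000000e+00]] ['frame', 'range_z', 'mtx', 'cam_to_world']
[[490.07672542   0.         323.50431925]
 [  0.         490.07672542 238.98982979]
 [  0.           0.           1.        ]] [[-5.01436242e-02  9.76020499e-01 -2.11824459e-01  3.65259125e+02]
 [-9.98739018e-01 -4.95224584e-02  8.24012231e-03  6.47046823e+01]
 [-2.44753969e-03  2.11970542e-01  9.77272991e-01  1.40576708e+03]
 [ 0.00000000e+00  0.00000000e+00  0.00000000e+00  1.00000000e+00]] ['frame', 'range_z', 'mtx', 'cam_to_world']
```

View pics/scene0.png

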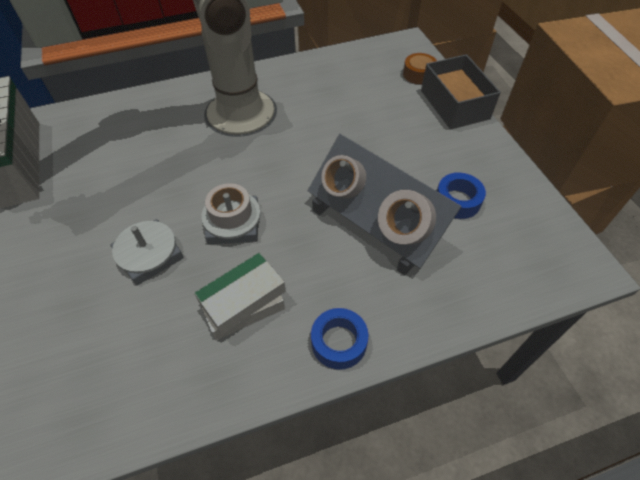

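View pics/top0.png

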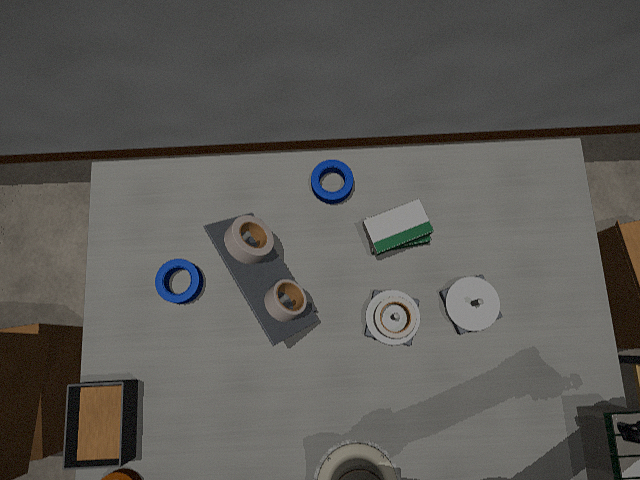

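The fuller roll is the one on the far peg, at about (249,240) in the top view and (405,218) in the scene view. The thin roll is at about (288,300) in top. The bare unwinder is on the robot's right at about (473,303), and the running one is at (393,317). The blue rings are decoys. Next I'll measure the positions.

```bash
cat > meas.py <<'E'
from h import *
T=np.load("top0.npy");S=np.load("scene0.npy");ft=np.load("top0f.npy").astype(int);fs=np.load("scene0f.npy").astype(int)
def inpoly(poly):
    m=np.zeros((480,640),np.uint8);cv2.fillPoly(m,[np.array(poly)],1);return m>0
# rack board: points above table in rack polygons, RANSAC-like plane fit
def plane(X):
    rng=np.random.default_rng(0);best=None
    for _ in range(500):
        a=X[rng.choice(len(X),3,False)];n=np.cross(a[1]-a[0],a[2]-a[0]);
        if np.linalg.norm(n)<1:continue
        n/=np.linalg.norm(n);i=abs((X-a[0])@n)<3
        if best is None or i.sum()>best.sum():best=i
    c=X[best].mean(0);n=np.linalg.svd(X[best]-c,full_matrices=False)[2][2];n*=np.sign(n[2]);return c,n,best
XT=T[inpoly([(203,225),(250,212),(322,318),(275,347)])];XS=S[inpoly([(340,134),(460,208),(418,265),(308,190)])]
for nm,X in(("top",XT),("scene",XS)):
    X=X[np.isfinite(X).all(1)];X=X[X[:,2]>20]
    c,n,b=plane(X);print(nm,len(X),b.sum(),"c",c.round(1),"n",n.round(3),"tilt",np.degrees(np.arccos(n[2])))
    h=np.hypot(n[0],n[1]);e=np.array([-n[0]/h,-n[1]/h,0]);  # level to high side
    yv=np.cross([0,0,1],e);s=np.cross(yv,n);s*=np.sign(s[2])
    q=X[b];d=q-c
    print(" board y range",np.percentile(d@yv,[.5,99.5]),"s range",np.percentile(d@s,[.5,99.5]),"yv",yv.round(3),"e",e.round(3))
    # annular faces 50 mm out
    d=X-c;a=d@n;f=abs(a-50)<4
    uv=np.c_[d@yv,d@s][f]
    for side in(0,1):
        g=uv[(uv[:,0]>0)==bool(side)]
        if len(g)<15:continue
        hull=cv2.convexHull(g.astype(np.float32))
        (cx,cy),R=cv2.minEnclosingCircle(hull)
        w=c+cx*yv+cy*s
        print("  face",side,len(g),"R",round(R,1),"yc,sc",round(cx,1),round(cy,1),"board-centre world",w.round(1),"mid",(w+25*n).round(1))
    t=X[(a>57)&(a<75)];
    d=t-c;k=d@yv>(0);print("  peg pts",[(len(z),z.mean(0).round(1),((z-c)@yv).mean().round(1),((z-c)@s).mean().round(1),((z-c)@n).max().round(1)) for z in(t[k],t[~k]) if len(z)])
for nm,P,po in(("top",T,[(440,275),(505,275),(505,335),(440,335)]),("scene",S,[(105,215),(185,215),(185,285),(105,285)])):
    X=P[inpoly(po)];X=X[np.isfinite(X).all(1)]
    g=X[(abs(X[:,2]-45)<4)];(cx,cy),R=cv2.minEnclosingCircle(g[:,:2].astype(np.float32))
    sp=X[X[:,2]>75];print(nm,"plate",len(g),cx,cy,R,g[:,2].mean(),"spindle",len(sp),sp.mean(0) if len(sp) else 0,sp[:,2].max() if len(sp) else 0)
for nm,P,po in(("top",T,[(364,288),(422,288),(422,345),(364,345)]),):
    X=P[inpoly(po)];X=X[np.isfinite(X).all(1)];g=X[abs(X[:,2]-95)<5];print("running",cv2.minEnclosingCircle(g[:,:2].astype(np.float32)))
X=T[inpoly([(360,200),(440,200),(440,255),(360,255)])];X=X[X[:,2]>30];print("cartons",X.min(0),X.max(0))
E
python3 meas.py
```

```text
top 6724 3397 c [533.7 224.6 124.1] n [ 0.321 -0.583  0.746] tilt 41.72549445142648
 board y range [-201.51071113  155.69078793] s range [-105.20054173   65.402821  ] yv [-0.876 -0.482  0.   ] e [-0.482  0.876  0.   ]
  face 0 685 R 62.7 yc,sc -118.7 -19.4 board-centre world [644.7 269.1 111.2] mid [652.7 254.5 129.8]
  face 1 428 R 51.4 yc,sc 71.3 -19.2 board-centre world [478.1 177.8 111.3] mid [486.1 163.2 130. ]
  peg pts [(42, array([487.5, 158. , 181.7]), np.float64(72.6), np.float64(11.4), np.float64(73.4)), (41, array([653.9, 249.7, 181.5]), np.float64(-117.4), np.float64(11.4), np.float64(73.1))]
scene 9384 5495 c [567.6 228.9 112.4] n [ 0.323 -0.588  0.742] tilt 42.12686197105283
 board y range [-169.20452156  184.19816844] s range [-85.00203438  79.11801481] yv [-0.876 -0.482  0.   ] e [-0.482  0.876  0.   ]
  face 0 1405 R 62.6 yc,sc -86.6 -3.0 board-centre world [644.6 268.7 110.3] mid [652.7 254.  128.9]
  face 1 521 R 50.9 yc,sc 103.7 -3.2 board-centre world [477.9 176.8 110.2] mid [485.9 162.1 128.8]
  peg pts [(43, array([490.8, 158.4, 180.8]), np.float64(101.3), np.float64(27.5), np.float64(72.5)), (49, array([656.9, 248.6, 180.9]), np.float64(-87.8), np.float64(26.8), np.float64(73.2))]
top plate 1878 460.28704833984375 -344.1369934082031 79.60356140136719 45.33687699371183 spindle 55 [ 459.12366606 -344.86254055  103.60537348] 118.53834408572652
scene plate 2269 458.6025695800781 -347.265380859375 76.31397247314453 45.31619328559277 spindle 105 [ 462.71149961 -346.56340805  100.05462397] 117.77847616289614
running ((430.91497802734375, -125.18296813964844), 55.19464874267578)
cartons [ 605.68681973 -249.99834584   30.13037409] [750.2117686  -57.99230568 100.90893459]
```

```bash
cat >> h.py <<'E'
from scipy.spatial.transform import Rotation as Ro
def plan(target,jaw=None,obs=None):
    """target TCP world -> shift in tool axes, cm; turn deg to align tool y with jaw (mod 180)"""
    o=obs or r.observe();R=Ro.from_euler("xyz",o["ee_rot"],degrees=True).as_matrix()
    d=R.T@(np.array(target)-o["tcp_pos"])/10
    print("t",round(o["t"],2),"tcp",o["tcp_pos"].round(1),"F",o["contact_force"].round(1),"grip mm",(o["grip_width"]*85.4).round(1),"q",o["qpos"].round(0))
    print("toolaxes x,y,z",R.T.round(3).tolist());print("shift cm",d.round(2))
    if jaw is not None:
        j=R.T@np.array(jaw);a=np.degrees(np.arctan2(j[2],j[1]));a=(a+90)%180-90;print("turn",a.round(1))
E
python3 -c "
from h import *
plan([699.7,272.5,303],[.876,.482,0])"
```

```text
Traceback (most recent call last):
  File "h.py", line 15, in plan
    print("t",round(o["t"],2),"tcp",o["tcp_pos"].round(1),"F",o["contact_force"].round(1),"grip mm",(o["grip_width"]*85.4).round(1),"q",o["qpos"].round(0))
                                                                                                    ^^^^^^^^^^^^^^^^^^^^^^^^^^^^
AttributeError: 'float' object has no attribute 'round'
```

```bash
sed -i 's/(o\["grip_width"\]\*85.4).round(1)/round(o["grip_width"]*85.4,1)/' h.py
python3 -c "
from h import *
plan([699.7,272.5,303],[.876,.482,0])"
```

```text
t 0.1 tcp [ 167.4 -627.6  302.9] F [-0.6  0.5 -0.2] grip mm 85.8 q [ 90.  29. -24.  89.  13.  65. -12.]
toolaxes x,y,z [[-0.0, 0.002, -1.0], [0.258, -0.966, -0.002], [-0.966, -0.258, -0.0]]
shift cm [  0.13 -73.23 -74.64]
turn 76.1
```

>>> move_arm:
  steps:
    - [0, -3, -3.1, -4.3, 4.5]
    - [0, -6.1, -6.2, -8.6, 4.5]
    - [0, -9.2, -9.3, -13, 4.5]
    - [0, -12.2, -12.4, -17.5, 4.5]
    - [0, -15.3, -15.5, -22, 4.5]
    - [0, -18.3, -18.6, -26.5, 4.5]
    - [0, -21.4, -21.8, -31, 4.5]
    - [0, -24.4, -24.9, -35, 4.5]

```text
t: 0.9
tcp_pos: [345.8, -326.2, 303.8]
ee_rot: [-45.5, 90.0, -175.3]
contact_force: [1.7, -0.2, 0.1]
grip_width: 0.527
```

```bash
python3 -c "
from h import *
plan([699.7,272.5,303],[.876,.482,0])"
```

```text
t 0.9 tcp [ 345.8 -326.2  303.8] F [ 1.7 -0.2  0.1] grip mm 45.0 q [ 77.  13. -41. 113.  10.  58.  -9.]
toolaxes x,y,z [[-0.0, -0.0, -1.0], [0.767, -0.641, -0.0], [-0.641, -0.767, 0.0]]
shift cm [  0.07 -11.22 -68.64]
turn -68.7
```

>>> move_arm:
  steps:
    - [0, -0.7, -4.3, -4.3, 4.5]
    - [0, -1.4, -8.6, -8.6, 4.5]
    - [0, -2.1, -12.9, -13, 4.5]
    - [0, -2.8, -17.2, -17.3, 4.5]
    - [0, -3.5, -21.5, -21.6, 4.5]
    - [0, -4.2, -25.8, -25.9, 4.5]
    - [0, -4.9, -30.1, -30.2, 4.5]
    - [0, -5.6, -34.3, -34.4, 4.5]

```text
t: 1.7
tcp_pos: [523.6, -28.1, 303.7]
ee_rot: [-38.0, 90.0, -133.5]
contact_force: [0.8, -1.4, 0.2]
grip_width: 0.53
```

```bash
python3 -c "
from h import *
plan([699.7,272.5,303],[.876,.482,0])"
```

```text
t 1.7 tcp [523.6 -28.1 303.7] F [ 0.8 -1.4  0.2] grip mm 45.3 q [ 44.  22. -54. 106.  20.  62. -23.]
toolaxes x,y,z [[-0.0, -0.0, -1.0], [0.995, -0.096, -0.0], [-0.096, -0.995, 0.0]]
shift cm [  0.06  14.64 -31.61]
turn -34.3
```

>>> move_arm:
  steps:
    - [0, 1.8, -4, -4.3, 4.5]
    - [0, 3.7, -8, -8.6, 4.5]
    - [0, 5.5, -12, -13, 4.5]
    - [0, 7.4, -16, -17.3, 4.5]
    - [0, 9.2, -20, -21.6, 4.5]
    - [0, 11, -24, -25.9, 4.5]
    - [0, 12.9, -28, -30.2, 4.5]
    - [0, 14.6, -31.6, -34.3, 4.5]

```text
t: 2.5
tcp_pos: [700.1, 272.3, 302.9]
ee_rot: [-108.4, 89.9, -169.6]
contact_force: [1.8, -0.3, 0.3]
grip_width: 0.531
```

Run:
```python
from h import *
plan([699.7,272.5,188],[.876,.482,0])
for n in("scene","top"):
    f,P,d=cam(n);np.save(n+"1.npy",P);
    if n=="scene": save("s1.png",cv2.resize(f[60:300,280:520],(720,720))[:600])
```

```text
t 2.5 tcp [700.1 272.3 302.9] F [ 1.8 -0.3  0.3] grip mm 45.3 q [  5.  48. -53.  71.  37.  79. -17.]
toolaxes x,y,z [[-0.001, -0.0, -1.0], [0.876, 0.482, -0.001], [0.482, -0.876, -0.0]]
shift cm [11.49 -0.02 -0.03]
turn 0.0
```

View pics/s1.png

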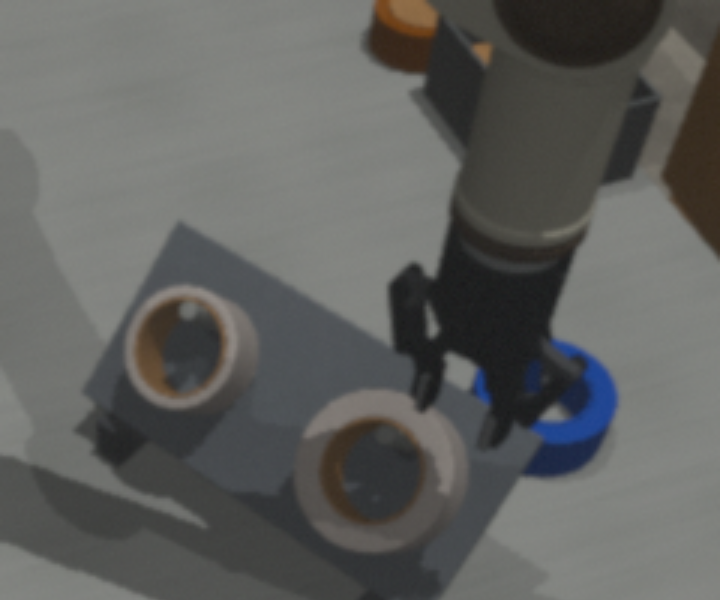

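Run:
```python
from h import *
o=r.observe();R=Ro.from_euler("xyz",o["ee_rot"],degrees=True).as_matrix()
X=np.vstack([np.load(n+"1.npy").reshape(-1,3) for n in("scene","top")]);X=X[np.isfinite(X).all(1)]
L=(X-o["tcp_pos"])@R
for a in range(-60,85,8):
    k=(L[:,0]>=a)&(L[:,0]<a+8)&(abs(L[:,1])<110)&(abs(L[:,2])<70)
    if k.sum()>2:print(a,k.sum(),"y",np.percentile(L[k,1],[0,2,50,98,100]).round(0),"z",np.percentile(L[k,2],[0,50,100]).round(0))
n=np.array([.322,-.586,.743]);s=np.array([-.482*.743,.876*.743,.669]);F=np.array([644.6,268.9,110.3])
tip=F+30*s+70*n;print("peg tip",tip,"in tool if TCP at 699.7,272.5,188:",(tip-[699.7,272.5,188])@R)
```

```text
-60 37 y [-25. -23.  25.  36.  36.] z [-26.  26.  42.]
-52 34 y [-39. -39.  33.  37.  37.] z [-2. 14. 19.]
-44 119 y [-63. -47.  31.  48.  50.] z [-2. 15. 25.]
-36 335 y [-68. -66.  12.  65.  66.] z [-11.  13.  27.]
-28 199 y [-67. -66.  -1.  65.  65.] z [-13.  17.  27.]
-20 123 y [-66. -64.  -2.  61.  63.] z [ 9. 17. 25.]
-12 130 y [-63. -61.  -9.  59.  61.] z [-4. 17. 25.]
-4 140 y [-61. -59.  19.  56.  57.] z [-16.  17.  25.]
4 86 y [-60. -58.  20.  55.  56.] z [-9. 17. 23.]
12 173 y [-58. -55.  20.  51.  54.] z [-8. 12. 21.]
20 70 y [-54. -50.  -1.  49.  51.] z [-5. 17. 21.]
28 39 y [-31. -31. -25.  34.  35.] z [-5. 14. 18.]
36 52 y [-38. -36. -24.  34.  35.] z [-5. 13. 19.]
44 50 y [-38. -37.  22.  35.  35.] z [-3. 13. 19.]
52 46 y [-37. -35. -24.  34.  34.] z [-4. 13. 18.]
60 27 y [-30. -29. -24.  30.  31.] z [-5. 14. 19.]
peg tip [656.39622 247.40604 182.38   ] in tool if TCP at 699.7,272.5,188: [  5.6331326  -50.04000501   0.87994704]
```

```bash
cat >> h.py <<'E'
n=np.array([.322,-.586,.743]);s=np.array([-.358,.651,.669]);yv=np.array([-.876,-.482,0]);F=np.array([644.6,268.9,110.3])
def G(a,p,y): return F+a*n-p*s-y*yv   # p downslope, y toward far side
E
python3 -c "
from h import *
g=G(50,-8,49);print(g)
plan([g[0],g[1],240],[.876,.482,0])"
```

```text
[700.76  268.426 152.802]
t 2.6 tcp [698.7 277.4 301.9] F [-0.6 -0.1  0.1] grip mm 45.3 q [  5.  48. -53.  71.  37.  79. -17.]
toolaxes x,y,z [[-0.003, 0.004, -1.0], [0.874, 0.487, -0.0], [0.487, -0.874, -0.005]]
shift cm [ 6.19 -0.25  0.91]
turn 0.3
```

```bash
python3 -c "
from h import *
for i in range(4):
    o=r.observe();print(o['t'],o['tcp_pos'].round(1),o['qvel'].round(1)); optics.read_camera('top')
"
```

```text
2.6 [698.7 277.4 301.9] [ 3.8 -2.9  1.1  4.2 -0.9  0.5 -2.5]
2.65 [698.5 274.6 302.1] [ 3.5 -2.2  1.3  2.2  0.3  0.3 -0.7]
2.7 [698.9 272.1 302.5] [ 2.7 -1.7  0.9  1.3  0.2  0.1 -0.2]
2.75 [699.3 270.3 302.9] [ 1.9 -1.2  0.4  0.7 -0.  -0.   0. ]
```

>>> move_arm:
  steps:
    - [1.5, 0, 0, 0, 3.4]
    - [3, 0, 0, 0, 3.4]
    - [4.5, 0, 0, 0, 3.4]
    - [5.5, 0, 0, 0, 3.4]
    - [6.2, 0, 0, 0, 3.4]
    - [6.2, 0, 0, 0, 3.4]
    - [6.2, 0, 0, 0, 3.4]
    - [6.2, 0, 0, 0, 3.4]

```text
t: 3.6
tcp_pos: [699.9, 271.0, 242.8]
ee_rot: [95.6, 89.9, 34.3]
contact_force: [0.0, 0.1, -0.2]
grip_width: 0.401
```

Run:
```python
from h import *
g=G(50,-8,49)
plan([g[0],g[1],240],[.876,.482,0])
o=r.observe();R=Ro.from_euler("xyz",o["ee_rot"],degrees=True).as_matrix();X=[]
for nm in("scene","top"):
    f,P,d=cam(nm);X.append(P.reshape(-1,3))
    if nm=="scene": save("s2.png",cv2.resize(f[100:280,320:520],(800,720))[:600])
X=np.vstack(X);X=X[np.isfinite(X).all(1)];L=(X-o["tcp_pos"])@R
for a in range(-4,76,4):
    for sg in(-1,1):
        k=(L[:,0]>=a)&(L[:,0]<a+4)&(sg*L[:,1]<75)&(sg*L[:,1]>3)&(abs(L[:,2])<30)
        if k.sum()>2:print(a,sg,k.sum(),"y",np.sort(L[k,1]*sg)[[0,-3,-2,-1]].round(0),"z",np.percentile(L[k,2],[0,50,95,100]).round(0))
print(r.observe()["tcp_pos"])
```

```text
t 3.6 tcp [699.9 271.  242.8] F [ 0.   0.1 -0.2] grip mm 34.3 q [  5.  50. -52.  74.  39.  73. -18.]
toolaxes x,y,z [[0.001, 0.001, -1.0], [0.878, 0.479, 0.001], [0.479, -0.878, -0.0]]
shift cm [ 0.28 -0.05  0.27]
turn -0.2
-4 -1 40 y [ 4. 52. 55. 57.] z [-15.  10.  18.  19.]
-4 1 22 y [ 4. 54. 55. 57.] z [ 1. 13. 18. 20.]
0 -1 23 y [14. 55. 55. 56.] z [-10.  13.  18.  18.]
0 1 34 y [13. 53. 54. 56.] z [-7. 11. 17. 19.]
4 -1 17 y [17. 50. 53. 53.] z [-16.  12.  18.  18.]
4 1 24 y [14. 47. 51. 53.] z [-14.  11.  17.  17.]
8 -1 17 y [16. 48. 50. 52.] z [-11.  10.  13.  13.]
8 1 18 y [23. 48. 49. 52.] z [-11.  11.  14.  15.]
12 -1 38 y [17. 50. 50. 51.] z [-11.   4.  13.  14.]
12 1 22 y [16. 48. 49. 50.] z [-13.  12.  14.  15.]
16 -1 42 y [21. 49. 50. 52.] z [-10.   7.  13.  15.]
16 1 52 y [18. 42. 44. 50.] z [-11.   4.  14.  14.]
20 -1 22 y [18. 43. 46. 47.] z [-12.  12.  15.  15.]
20 1 22 y [19. 45. 46. 47.] z [-12.  12.  14.  14.]
24 -1 19 y [19. 37. 38. 42.] z [-8. 11. 14. 15.]
24 1 18 y [18. 34. 34. 43.] z [ 6. 12. 15. 16.]
28 -1 9 y [18. 25. 28. 34.] z [-6.  7. 13. 13.]
28 1 5 y [
[... 367 characters left out ...]
 12.  12.]
44 1 12 y [18. 30. 30. 31.] z [-5.  9. 12. 12.]
48 -1 11 y [17. 21. 29. 30.] z [-1. 10. 13. 13.]
48 1 8 y [19. 30. 30. 30.] z [-7.  7. 11. 12.]
52 -1 13 y [16. 47. 50. 51.] z [-9.  2. 10. 11.]
52 1 11 y [17. 30. 31. 31.] z [-3.  8. 11. 11.]
56 -1 47 y [17. 56. 56. 67.] z [-30.  -3.  11.  12.]
56 1 11 y [17. 26. 28. 29.] z [-3.  9. 12. 12.]
60 -1 90 y [12. 73. 74. 75.] z [-30. -23.   7.  12.]
60 1 6 y [17. 24. 26. 28.] z [ 7.  9. 12. 12.]
64 -1 107 y [ 6. 73. 74. 74.] z [-30. -22.   6.  13.]
64 1 6 y [17. 22. 23. 26.] z [ 5. 11. 12. 12.]
68 -1 99 y [ 3. 72. 74. 74.] z [-30. -19.  -7.   8.]
72 -1 68 y [ 4. 73. 74. 74.] z [-29. -16.  -5.  -1.]
[699.85077706 270.94307578 242.78086934]
```

View pics/s2.png

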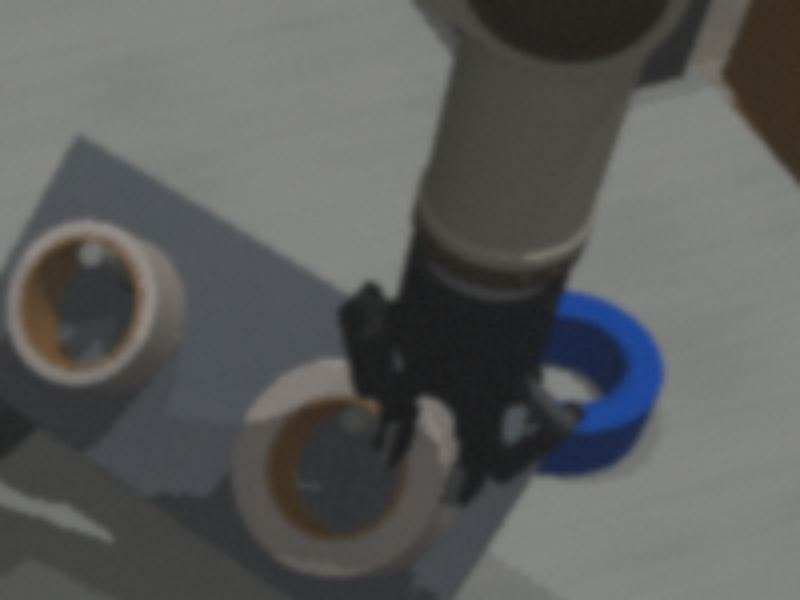

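The fingers straddle the far wall of the roll: inner finger at (395,440), outer at (465,490). The inner knuckle must stay above the peg tip at about (355,415), so I'll grip shallow and slightly upslope with a small yaw.

Run:
```python
from h import *
g=G(50,-13,48.5);print(g)
a=np.radians(35.3)
plan([g[0],g[1],212],[np.cos(a),np.sin(a),0])
```

```text
[698.532 271.44  156.147]
t 3.7 tcp [699.9 270.9 242.8] F [-0.8 -0.2  0.4] grip mm 34.3 q [  5.  50. -52.  74.  39.  73. -18.]
toolaxes x,y,z [[0.001, 0.001, -1.0], [0.878, 0.479, 0.001], [0.479, -0.878, 0.0]]
shift cm [ 3.08 -0.1  -0.11]
turn -6.7
```

>>> move_arm:
  steps:
    - [0, -0.1, -0.1, -3.5, 3.4]
    - [0.4, -0.1, -0.1, -6.7, 3.4]
    - [1, -0.1, -0.1, -6.7, 3.4]
    - [1.7, -0.1, -0.1, -6.7, 3.4]
    - [2.4, -0.1, -0.1, -6.7, 3.4]
    - [2.9, -0.1, -0.1, -6.7, 3.4]
    - [2.9, -0.1, -0.1, -6.7, 3.4]
    - [2.9, -0.1, -0.1, -6.7, 3.4]

```text
t: 4.5
tcp_pos: [698.6, 270.9, 213.0]
ee_rot: [52.2, 90.0, -2.5]
contact_force: [0.7, -1.0, 2.2]
grip_width: 0.396
```

Run:
```python
from h import *
g=G(50,-13,48.5)
a=np.radians(35.3)
plan([g[0],g[1],211],[np.cos(a),np.sin(a),0])
f,P,d=cam("scene");g2,_,_=cam("top")
save("s3.png",np.hstack([cv2.resize(f[130:270,350:470],(480,560)),cv2.resize(g2[195:285,205:285],(320,360))[:, :].copy() if 0 else cv2.resize(g2[195:285,210:255],(280,560))]))
print(r.observe()["contact_force"])
```

```text
t 4.5 tcp [698.6 270.9 213. ] F [ 0.7 -1.   2.2] grip mm 33.8 q [  6.  52. -52.  76.  41.  71. -13.]
toolaxes x,y,z [[0.001, -0.0, -1.0], [0.816, 0.578, 0.001], [0.578, -0.816, 0.0]]
shift cm [ 0.2   0.03 -0.05]
turn 0.0
[ 1.17729967 -0.20352665  0.85454511]
```

View pics/s3.png

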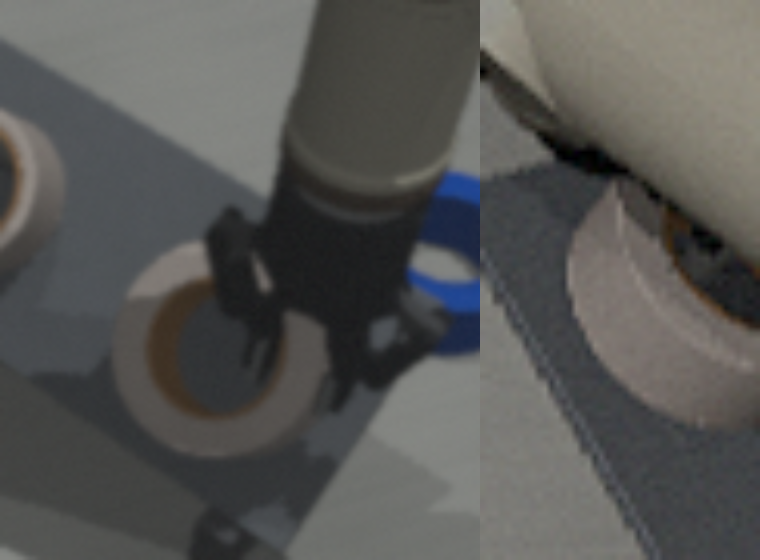

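>>> move_arm:
  steps:
    - [0.15, 0, 0, 0, 3.4]
    - [0.3, 0, 0, 0, 3.4]
    - [0.3, 0, 0, 0, 3]
    - [0.3, 0, 0, 0, 2.4]
    - [0.3, 0, 0, 0, 1.8]
    - [0.3, 0, 0, 0, 1.5]
    - [0.3, 0, 0, 0, 1.5]
    - [0.3, 0, 0, 0, 1.5]

```text
t: 5.4
tcp_pos: [699.9, 269.7, 211.1]
ee_rot: [35.9, 89.8, -18.9]
contact_force: [3.6, -3.9, 5.6]
grip_width: 0.285
```

Run:
```python
from h import *
plan([698.5,271,213])
```

```text
t 5.4 tcp [699.9 269.7 211.1] F [ 3.6 -3.9  5.6] grip mm 24.4 q [  6.  52. -52.  76.  41.  71. -13.]
toolaxes x,y,z [[0.003, -0.001, -1.0], [0.817, 0.577, 0.002], [0.577, -0.817, 0.003]]
shift cm [-0.19 -0.04 -0.19]
```

>>> move_arm:
  steps:
    - [-0.4, 0, 0, 0, 1.5]
    - [-1, 0, 0, 0, 1.5]
    - [-1.5, 0, 0, 0, 1.5]
    - [-2.2, -0.1, 0.7, 0, 1.5]
    - [-3, -0.2, 1.3, 0, 1.5]
    - [-3.7, -0.2, 2, 0, 1.5]
    - [-4.4, -0.3, 2.6, 0, 1.5]
    - [-5, -0.3, 3.1, 0, 1.5]

```text
t: 6.2
tcp_pos: [714.4, 242.9, 260.7]
ee_rot: [39.3, 90.0, -15.5]
contact_force: [-0.1, -0.4, -3.7]
grip_width: 0.281
```

Run:
```python
from h import *
plan([698.5,271,213])
f,P,d=cam("scene")
save("s4.png",cv2.resize(f[60:260,320:520],(600,600)))
```

```text
t 6.2 tcp [714.4 242.9 260.7] F [-0.1 -0.4 -3.7] grip mm 24.0 q [  8.  50. -53.  73.  40.  76.  -9.]
toolaxes x,y,z [[0.001, -0.0, -1.0], [0.816, 0.578, 0.0], [0.578, -0.816, 0.0]]
shift cm [ 4.77  0.33 -3.22]
```

View pics/s4.png

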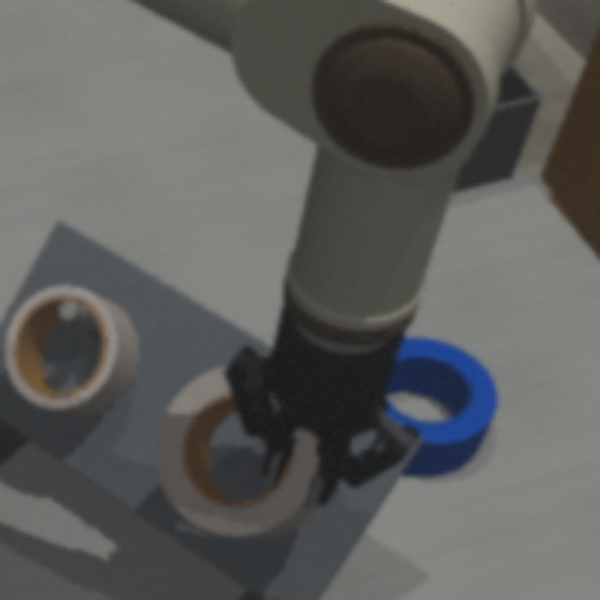

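The roll is held at 24 mm opening, the force reads 3.7 N (its weight), and it is coming off the peg. I'll continue along the peg axis and then up.

>>> move_arm:
  steps:
    - [-0.8, -0.1, 0.7, 0, 1.5]
    - [-1.6, -0.1, 1.4, 0, 1.5]
    - [-2.6, -0.2, 2.3, 0, 1.5]
    - [-3.6, -0.3, 3.2, 0, 1.5]
    - [-4.6, -0.4, 4, 0, 1.5]
    - [-5.6, -0.4, 4.2, 0, 1.5]
    - [-6.5, -0.4, 4.2, 0, 1.5]
    - [-6.5, -0.4, 4.2, 0, 1.5]

```text
t: 7.05
tcp_pos: [734.9, 208.4, 327.2]
ee_rot: [91.2, 89.8, 36.6]
contact_force: [-0.5, 0.5, -4.8]
grip_width: 0.286
```

Run:
```python
from h import *
plan([560,40,325])
for nm in("scene","top"):
    f,P,d=cam(nm);np.save(nm+"5.npy",P);np.save(nm+"5f.npy",f)
    if nm=="scene":save("s5.png",cv2.resize(f[40:280,280:520],(600,600)))
```

```text
t 7.05 tcp [734.9 208.4 327.2] F [-0.5  0.5 -4.8] grip mm 24.4 q [ 10.  48. -55.  67.  38.  82.  -4.]
toolaxes x,y,z [[0.002, 0.002, -1.0], [0.815, 0.579, 0.003], [0.579, -0.815, -0.0]]
shift cm [  0.15 -24.02   3.61]
```

View pics/s5.png

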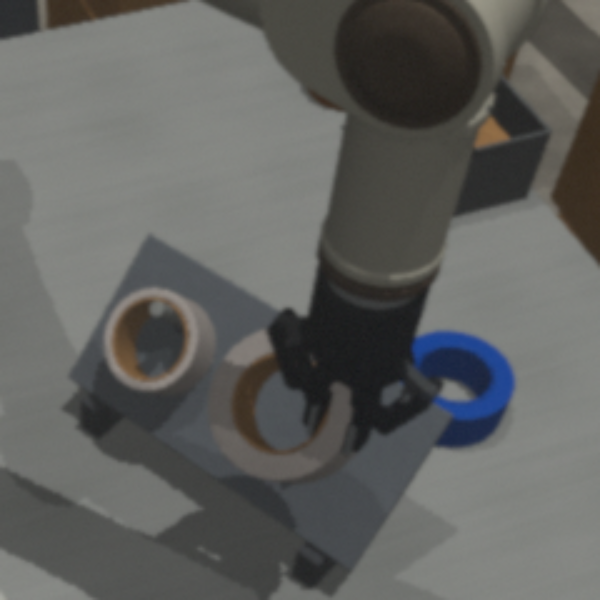

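The roll is off the peg and still tilted in the grip. I'll carry it over to open table at about (650,-420) and set it against the table to turn it flat. Fitting it tilted over the spindle would leave only a few mm of clearance.

>>> move_arm:
  steps:
    - [0, -1.3, 1.6, 1, 1.5]
    - [0, -3.5, 4.3, 4, 1.5]
    - [0, -6.3, 7.7, 7.5, 1.5]
    - [0, -9.2, 11.2, 11, 1.5]
    - [0, -12, 14.6, 14.5, 1.5]
    - [0, -14.9, 18.1, 18, 1.5]
    - [0, -17.7, 21.6, 21.5, 1.5]
    - [0, -20.3, 24.7, 24, 1.5]

```text
t: 7.95
tcp_pos: [711.4, -113.9, 324.1]
ee_rot: [-69.5, 89.9, -148.3]
contact_force: [0.1, -0.1, -3.8]
grip_width: 0.283
```

Run:
```python
from h import *
a=np.radians(-13)
plan([690,-430,310],[np.cos(a),np.sin(a),0])
```

```text
t 7.95 tcp [ 711.4 -113.9  324.1] F [ 0.1 -0.1 -3.8] grip mm 24.1 q [ 37.  42. -52.  75.  33.  77.  -3.]
toolaxes x,y,z [[-0.001, -0.001, -1.0], [0.981, 0.194, -0.001], [0.194, -0.981, 0.0]]
shift cm [ 1.43 -8.23 30.6 ]
turn 24.2
```

>>> move_arm:
  steps:
    - [0, -1.1, 4, 3.5, 1.5]
    - [0, -2.2, 8.2, 7.5, 1.5]
    - [0, -3.4, 12.5, 11.5, 1.5]
    - [0, -4.5, 16.8, 15.5, 1.5]
    - [0, -5.7, 21.2, 19, 1.5]
    - [0.3, -6.9, 25.5, 22, 1.5]
    - [0.8, -7.8, 29, 24, 1.5]
    - [1.4, -8.2, 30.6, 24, 1.5]

```text
t: 8.75
tcp_pos: [689.9, -433.2, 309.3]
ee_rot: [-25.1, 89.8, -128.1]
contact_force: [-0.8, -1.4, -4.7]
grip_width: 0.284
```

Run:
```python
from h import *
optics.read_camera("top");optics.read_camera("top");optics.read_camera("top")
o=r.observe();R=Ro.from_euler("xyz",o["ee_rot"],degrees=True).as_matrix()
plan([690,-430,310]);X=[]
for nm in("scene","top"):
    f,P,d=cam(nm);X.append(P.reshape(-1,3))
    if nm=="scene":
        c=np.linalg.inv(d["cam_to_world"])@np.r_[o["tcp_pos"],1];u=d["mtx"][0,0]*c[0]/-c[2]+d["mtx"][0,2];v=d["mtx"][1,1]*-c[1]/-c[2]+d["mtx"][1,2];print(u,v)
        u0=int(np.clip(u-100,0,440));v0=int(np.clip(v-60,0,280));save("s6.png",cv2.resize(f[v0:v0+200,u0:u0+200],(600,600)))
X=np.vstack(X);X=X[np.isfinite(X).all(1)];L=(X-o["tcp_pos"])@R
k=(L[:,0]>25)&(L[:,0]<150)&(L[:,1]<45)&(L[:,1]>-130)&(abs(L[:,2])<90);L=L[k];np.save("L6.npy",L)
# candidate face plane = normal near expected, roll axis in tool frame
rng=np.random.default_rng(1);best=(0,)
for _ in range(4000):
    q=L[rng.choice(len(L),3,False)];m=np.cross(q[1]-q[0],q[2]-q[0]);l=np.linalg.norm(m)
    if l<200:continue
    m/=l;m*=-np.sign(m[0])
    if -m[0]<.4: continue
    i=abs((L-q[0])@m)<2.5
    if i.sum()>best[0]:best=(i.sum(),m,L[i])
c=best[2].mean(0);m=np.linalg.svd(best[2]-c,full_matrices=False)[2][2];m*=-np.sign(m[0])
print(len(L),best[0],"axis tool",m.round(3),"tilt",np.degrees(np.arccos(-m[0])),"ctr",c.round(1))
e1=np.cross(m,[0,1,0]);e1/=np.linalg.norm(e1);e2=np.cross(m,e1);uv=np.c_[(best[2]-c)@e1,(best[2]-c)@e2].astype(np.float32)
(cx,cy),Rr=cv2.minEnclosingCircle(uv);print("R",Rr,"top face centre tool",(c+cx*e1+cy*e2).round(1),"mid",(c+cx*e1+cy*e2-25*m).round(1))
```

```text
t 8.9 tcp [ 691.  -428.3  308.6] F [ 0.4  0.6 -4.4] grip mm 24.2 q [ 50.  51. -43.  58.  32.  82.   1.]
toolaxes x,y,z [[-0.003, 0.002, -1.0], [0.975, -0.22, -0.003], [-0.22, -0.975, -0.001]]
shift cm [-0.14 -0.06  0.18]
59.57782801603889 276.8046151449216
4524 1120 axis tool [-0.758 -0.084  0.647] tilt 40.71967853949888 ctr [ 52.5 -52.7 -12.8]
R 69.17229461669922 top face centre tool [ 61.  -42.1  -1.5] mid [ 80.  -40.  -17.7]
```

View pics/s6.png

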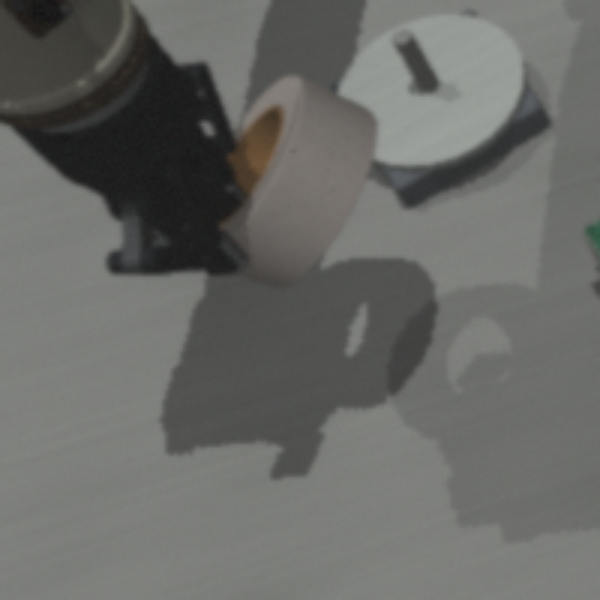

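>>> move_arm:
  steps:
    - [2, 0, 0, 0, 1.5]
    - [5, 0, 0, 0, 1.5]
    - [8, 0, 0, 0, 1.5]
    - [11, 0, 0, 0, 1.5]
    - [13.5, 0, 0, 0, 1.5]
    - [15, 0, 0, 0, 1.5]
    - [15.5, 0, 0, 0, 1.5]
    - [15.5, 0, 0, 0, 1.5]

```text
t: 9.8
tcp_pos: [692.4, -426.5, 156.0]
ee_rot: [-170.7, 90.0, 86.7]
contact_force: [1.0, -0.2, -4.5]
grip_width: 0.289
```

>>> move_arm:
  steps:
    - [0.2, 0, 0, 0, 1.5]
    - [0.4, 0, 0, 0, 1.5]
    - [0.6, 0, 0, 0, 1.5]
    - [0.8, 0, 0, 0, 1.5]
    - [1, 0, 0, 0, 1.5]
    - [1.2, 0, 0, 0, 1.5]
    - [1.3, 0, 0, 0, 1.5]
    - [1.3, 0, 0, 0, 1.5]

```text
t: 10.6
tcp_pos: [691.7, -427.6, 142.5]
ee_rot: [-114.5, 90.0, 142.8]
contact_force: [0.3, 0.4, -3.5]
grip_width: 0.285
```

Almost touching. Now I'll go down while drawing back along −z, so the low edge drags and turns the roll flat.

>>> move_arm:
  steps:
    - [0.3, 0, -0.3, 0, 1.5]
    - [0.6, 0, -0.8, 0, 1.5]
    - [0.9, 0, -1.3, 0, 1.5]
    - [1.2, 0, -1.8, 0, 1.5]
    - [1.4, 0, -2.1, 0, 1.5]
    - [1.6, 0, -2.4, 0, 1.5]
    - [1.8, 0, -2.7, 0, 1.5]
    - [1.8, 0, -2.7, 0, 1.5]

```text
t: 11.4
tcp_pos: [698.7, -399.9, 125.4]
ee_rot: [136.0, 89.9, 33.4]
contact_force: [4.6, 0.6, 6.1]
grip_width: 0.275
```

Run:
```python
from h import *
plan([690,-430,104])
```

```text
t 11.4 tcp [ 698.7 -399.9  125.4] F [4.6 0.6 6.1] grip mm 23.5 q [ 48.  59. -40.  68.  37.  66.  -5.]
toolaxes x,y,z [[0.001, 0.001, -1.0], [0.976, -0.218, 0.001], [-0.218, -0.976, -0.001]]
shift cm [ 2.14 -0.2   3.13]
```

>>> move_arm:
  steps:
    - [0.3, 0, -0.4, 0, 1.5]
    - [0.6, 0, -0.8, 0, 1.5]
    - [0.9, 0, -1.2, 0, 1.5]
    - [1.2, 0, -1.5, 0, 1.5]
    - [1.4, 0, -1.7, 0, 1.5]
    - [1.6, 0, -1.8, 0, 1.5]
    - [1.7, 0, -1.9, 0, 1.5]
    - [1.7, 0, -1.9, 0, 1.5]

```text
t: 12.2
tcp_pos: [700.8, -382.5, 107.4]
ee_rot: [-90.8, 89.8, 166.6]
contact_force: [-2.7, 3.2, 6.5]
grip_width: 0.273
```

```bash
cat > look.py <<'E'
from h import *
import sys
o=r.observe();R=Ro.from_euler("xyz",o["ee_rot"],degrees=True).as_matrix()
plan([690,-430,104]);ims=[]
for nm in("scene","top"):
    f,P,d=cam(nm);np.save("w_%s.npy"%nm,P)
    c=np.linalg.inv(d["cam_to_world"])@np.r_[o["tcp_pos"],1];u=d["mtx"][0,0]*c[0]/-c[2]+d["mtx"][0,2];v=d["mtx"][1,1]*-c[1]/-c[2]+d["mtx"][1,2]
    u0=int(np.clip(u-40,0,540));v0=int(np.clip(v-60,0,380));print(nm,u0,v0);ims.append(cv2.resize(f[v0:v0+100,u0:u0+100],(400,400)))
save(sys.argv[1],np.hstack(ims))
E
python3 look.py s7.png
```

```text
t 12.2 tcp [ 700.8 -382.5  107.4] F [-2.7  3.2  6.5] grip mm 23.3 q [ 47.  59. -40.  69.  38.  64.  -7.]
toolaxes x,y,z [[-0.003, 0.001, -1.0], [0.976, -0.219, -0.003], [-0.219, -0.976, -0.0]]
shift cm [ 0.34 -0.01  4.87]
scene 90 264
top 441 151
```

View pics/s7.png

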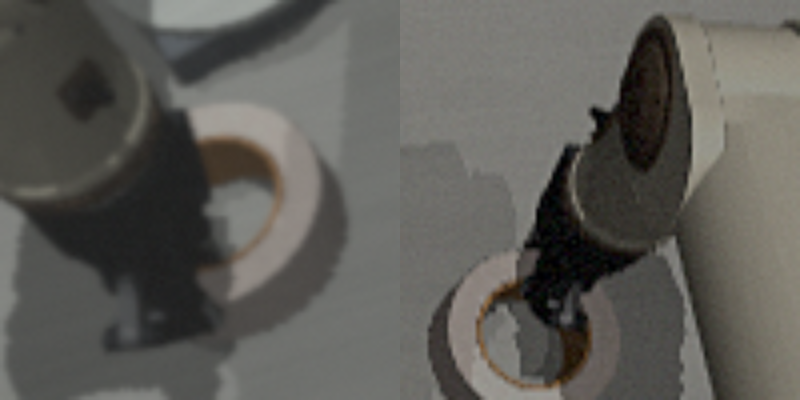

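The roll is nearly flat now: bore seen round at (535,335) in the right half of the picture, with the inner finger in it. I'll measure the remaining tilt.

```bash
cat > face.py <<'E'
from h import *
def face(zlo,zhi,c0,rad=90,files=("w_scene.npy","w_top.npy")):
    out=[]
    for fn in files:
        X=np.load(fn).reshape(-1,3);X=X[np.isfinite(X).all(1)]
        X=X[(X[:,2]>zlo)&(X[:,2]<zhi)&(np.hypot(X[:,0]-c0[0],X[:,1]-c0[1])<rad)]
        A=np.c_[X[:,:2]-c0,np.ones(len(X))];i=np.ones(len(X),bool)
        for _ in range(8):
            p=np.linalg.lstsq(A[i],X[i,2],rcond=None)[0];e=abs(A@p-X[:,2]);i=e<max(2.5,np.median(e)*1.5)
        (cx,cy),R=cv2.minEnclosingCircle(X[i][:,:2].astype(np.float32))
        print(fn,i.sum(),"tilt",np.degrees(np.arctan(np.hypot(p[0],p[1]))).round(1),"grad",p[:2].round(3),"z",p[2].round(1),"circle",round(cx,1),round(cy,1),round(R,1))
if __name__=="__main__":
    import sys;a=list(map(float,sys.argv[1:]));face(a[0],a[1],np.array(a[2:4]))
E
python3 face.py 38 75 655 -372
```

```text
w_scene.npy 681 tilt 2.8 grad [-0.021  0.044] z 52.7 circle 657.9 -374.7 67.8
w_top.npy 604 tilt 2.6 grad [-0.018  0.043] z 53.4 circle 653.2 -371.3 63.0
```

Tilt is about 2.7°. A small press, then lift to clear the spindle.

>>> move_arm:
  steps:
    - [0.2, 0, -0.1, 0, 1.5]
    - [0.35, 0, -0.1, 0, 1.5]
    - [0, 0, 0, 0, 1.5]
    - [-3, 0, 0, 0, 1.5]
    - [-6.5, 0, 0, 0, 1.5]
    - [-10, 0, 0, 0, 1.5]
    - [-13, 0, 0, 0, 1.5]
    - [-13.5, 0, 0, 0, 1.5]

```text
t: 13.1
tcp_pos: [702.9, -383.9, 246.2]
ee_rot: [75.9, 89.7, -26.8]
contact_force: [1.4, -0.4, -3.6]
grip_width: 0.263
```

Run:
```python
from h import *
for i in range(3): cam("top")
o=r.observe()
for nm in("scene","top"): np.save("w_%s.npy"%nm,cam(nm)[1])
plan([507.5,-357,240])
from face import face
z=o["tcp_pos"][2]-54
face(z-20,z+20,o["tcp_pos"][:2]+[-47,11])
```

```text
t 13.35 tcp [ 700.5 -382.7  239. ] F [ 0.6 -0.1 -4.9] grip mm 22.6 q [ 48.  52. -43.  65.  34.  75.  -4.]
toolaxes x,y,z [[-0.005, 0.002, -1.0], [0.976, -0.219, -0.005], [-0.219, -0.976, -0.001]]
shift cm [ -0.   -19.39   1.72]
w_scene.npy 892 tilt 2.0 grad [-0.003  0.035] z 185.2 circle 659.0 -370.9 68.3
w_top.npy 777 tilt 2.5 grad [-0.004  0.043] z 184.6 circle 657.6 -373.8 68.0
```

>>> move_arm:
  steps:
    - [0, -1.5, 0.1, 0, 1.5]
    - [0, -4.5, 0.4, 0, 1.5]
    - [0, -8, 0.7, 0, 1.5]
    - [0, -11.5, 1, 0, 1.5]
    - [0, -15, 1.3, 0, 1.5]
    - [0, -17.8, 1.6, 0, 1.5]
    - [0, -19.2, 1.7, 0, 1.5]
    - [0, -19.4, 1.7, 0, 1.5]

```text
t: 14.15
tcp_pos: [505.6, -357.2, 240.9]
ee_rot: [-94.0, 89.7, 163.3]
contact_force: [-0.3, -0.8, -4.3]
grip_width: 0.266
```

```bash
python3 - <<'E'
from h import *
for i in range(4): cam("top")
E
python3 look.py s8.png; python3 face.py 165 205 460 -346
```

```text
t 14.35 tcp [ 509.7 -356.7  242.4] F [-0.3 -0.  -3.9] grip mm 22.6 q [ 66.  36. -48.  96.  29.  62.  -3.]
toolaxes x,y,z [[0.001, 0.001, -1.0], [0.976, -0.219, 0.0], [-0.219, -0.976, -0.001]]
shift cm [13.85 19.19  3.23]
scene 70 150
top 457 214
w_scene.npy 671 tilt 2.6 grad [-0.005  0.045] z 187.2 circle 467.2 -350.0 68.9
w_top.npy 804 tilt 2.4 grad [-0.001  0.041] z 187.7 circle 464.7 -347.2 64.2
```

View pics/s8.png

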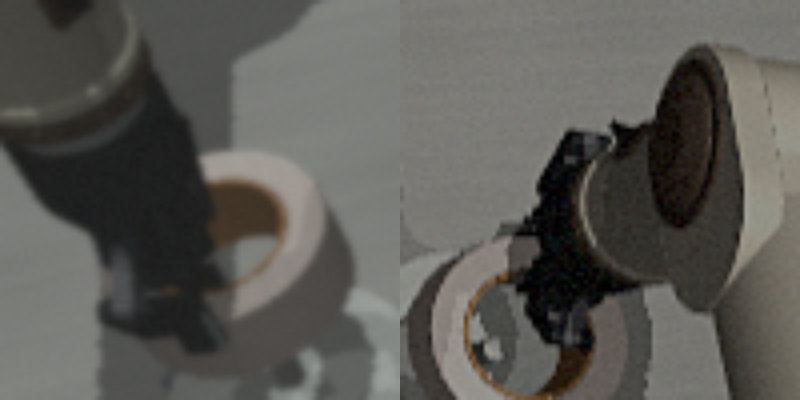

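The roll hangs level (2.5°) above the bare spindle, with the spindle seen inside its bore. Lowering now.

>>> move_arm:
  steps:
    - [1.2, -0.2, 0, 0, 1.5]
    - [2.7, -0.2, 0, 0, 1.5]
    - [4.2, -0.2, 0, 0, 1.5]
    - [5.6, -0.2, 0, 0, 1.5]
    - [6.8, -0.2, 0, 0, 1.5]
    - [7.6, -0.2, 0, 0, 1.5]
    - [8, -0.2, 0, 0, 1.5]
    - [8.2, -0.2, 0, 0, 1.5]

```text
t: 15.25
tcp_pos: [507.1, -356.4, 160.6]
ee_rot: [-166.9, 90.0, 90.4]
contact_force: [0.4, 0.5, -4.3]
grip_width: 0.269
```

>>> move_arm:
  steps:
    - [0.2, 0, 0, 0, 1.5]
    - [0.4, 0, 0, 0, 1.5]
    - [0.6, 0, 0, 0, 1.5]
    - [0.7, 0, 0, 0, 1.5]
    - [0.8, 0, 0, 0, 1.5]
    - [0.9, 0, 0, 0, 1.5]
    - [0.9, 0, 0, 0, 1.5]
    - [0.9, 0, 0, 0, 1.5]

```text
t: 16.05
tcp_pos: [507.1, -356.3, 152.3]
ee_rot: [67.0, 90.0, -35.7]
contact_force: [-0.3, 0.3, -1.1]
grip_width: 0.266
```

```bash
python3 look.py s9.png; python3 face.py 82 112 460 -346
```

```text
t 16.05 tcp [ 507.1 -356.3  152.3] F [-0.3  0.3 -1.1] grip mm 22.7 q [ 64.  42. -43.  99.  35.  53.  -7.]
toolaxes x,y,z [[0.0, -0.0, -1.0], [0.976, -0.219, 0.0], [-0.219, -0.976, 0.0]]
shift cm [ 4.83 19.45  3.18]
scene 85 175
top 445 220
w_scene.npy 583 tilt 2.0 grad [-0.007  0.034] z 97.2 circle 464.1 -350.4 68.7
w_top.npy 667 tilt 2.0 grad [-0.01   0.033] z 97.5 circle 462.4 -346.9 64.3
```

>>> move_arm:
  steps:
    - [0.1, 0, 0, 0, 1.5]
    - [0.2, 0, 0, 0, 1.5]
    - [0.25, 0, 0, 0, 1.5]
    - [0.25, 0, 0, 0, 2.3]
    - [0.25, 0, 0, 0, 2.6]
    - [0.25, 0, 0, 0, 2.9]
    - [0.25, 0, 0, 0, 3.2]
    - [0.25, 0, 0, 0, 3.4]

```text
t: 16.95
tcp_pos: [506.9, -356.7, 149.2]
ee_rot: [34.4, 90.0, -68.2]
contact_force: [0.5, 1.0, -0.1]
grip_width: 0.397
```

```bash
python3 look.py s9.png; python3 face.py 82 112 460 -346
```

```text
t 16.95 tcp [ 506.9 -356.7  149.2] F [ 0.5  1.  -0.1] grip mm 33.9 q [ 64.  42. -43.  99.  35.  53.  -7.]
toolaxes x,y,z [[0.0, -0.0, -1.0], [0.976, -0.219, 0.0], [-0.219, -0.976, 0.0]]
shift cm [ 4.53 19.47  3.14]
scene 86 176
top 445 220
w_scene.npy 585 tilt 0.5 grad [-0.     0.008] z 95.0 circle 469.6 -344.8 70.7
w_top.npy 667 tilt 0.3 grad [-0.005  0.004] z 95.4 circle 468.6 -344.8 69.7
```

View pics/s9.png

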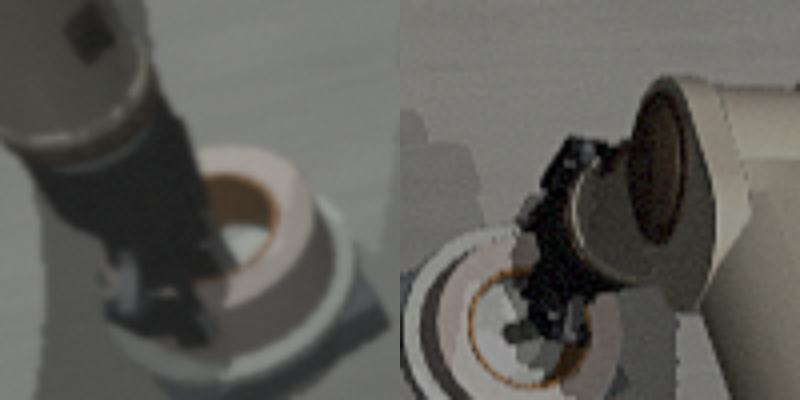

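The roll lies flat: its top face is at 95 mm with 0.4° tilt, and the fingers are clear of it. Withdrawing straight up.

>>> move_arm:
  steps:
    - [-0.5, 0, 0, 0, 3.4]
    - [-1.5, 0, 0, 0, 3.4]
    - [-3, 0, 0, 0, 3.4]
    - [-5.5, 0, 0, 0, 3.4]
    - [-8.5, 0, 0, 0, 3.4]
    - [-11.5, 0, 0, 0, 3.4]
    - [-14, 0, 0, 0, 3.4]
    - [-15, 0, 0, 0, 3.4]

```text
t: 17.85
tcp_pos: [508.4, -356.6, 303.8]
ee_rot: [65.5, 89.7, -37.1]
contact_force: [1.7, 0.3, 0.2]
grip_width: 0.394
```

>>> move_arm:
  steps:
    - [0, 2, 2, 0, 3.4]
    - [0, 5, 5, 0, 3.4]
    - [0, 8, 8, 0, 3.4]
    - [0, 11, 11, 0, 3.4]
    - [0, 13, 13, 0, 3.4]
    - [0, 14, 14, 0, 3.4]
    - [0, 14, 14, 0, 3.4]
    - [0, 14, 14, 0, 3.4]

```text
t: 18.65
tcp_pos: [612.9, -522.8, 298.7]
ee_rot: [-145.4, 89.9, 111.9]
contact_force: [-0.0, 0.6, 0.1]
grip_width: 0.402
```

Run:
```python
from h import *
for nm in("scene","top"):
    f,P,d=cam(nm);np.save("w_%s.npy"%nm,P);
    if nm=="top":save("end.png",f)
from face import face
face(85,105,np.array([460,-346]),75)
D0=np.load("top0.npy");k=abs(D0[...,2]-P[...,2])>8;k[:, 430:]=0;k[350:]=0
v,u=np.nonzero(k);print("changed px",len(u),(u.min(),u.max(),v.min(),v.max()) if len(u) else "");plan([0,0,0])
```

```text
w_scene.npy 999 tilt 0.1 grad [-0.002  0.   ] z 95.2 circle 458.9 -345.1 62.9
w_top.npy 781 tilt 0.3 grad [0.003 0.004] z 95.1 circle 459.6 -345.8 62.3
changed px 20686 (np.int64(0), np.int64(429), np.int64(0), np.int64(349))
t 18.75 tcp [ 612.8 -522.5  299.6] F [0.2 0.5 0.3] grip mm 33.8 q [ 59.  50. -44.  60.  33.  81.   9.]
toolaxes x,y,z [[-0.0, 0.001, -1.0], [0.976, -0.218, -0.0], [-0.218, -0.976, -0.001]]
shift cm [ 30.01 -71.18 -37.63]
```

View pics/end.png

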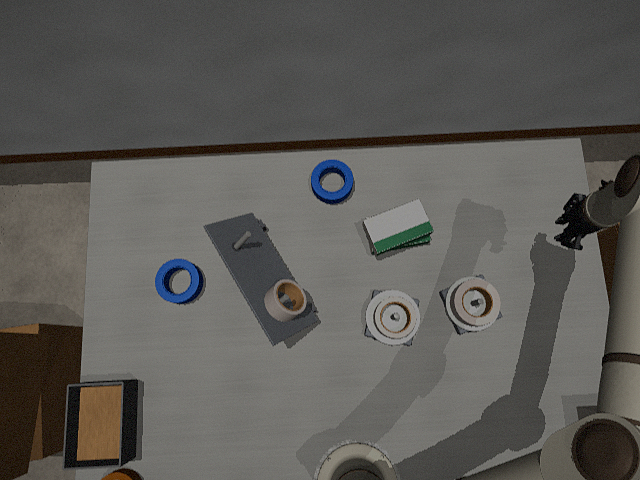

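The final top view shows the full roll flat and centred on the formerly bare unwinder at (473,303). The far peg is empty. The thin roll (288,300), the running roll (393,317), the cartons and the blue rings are where they were.

```bash
python3 -c "
from h import *
print(r.sign_off())"
```

```text
the job is handed in; nothing more can be done
None
```

The fuller roll, from the far peg, now lies flat over the spindle of the bare (right-hand) unwinder, and I've handed the job in at about 18.8 s.

- **How it went:** The gripper took the roll by its far wall and lifted it off along the peg axis. The roll still hung at about 41°, so I pressed it down on open table to turn it flat, without letting go. Then I lowered it over the spindle and let go only once it was resting on the plate.
- **Roll seated:** Its top face is at 95 mm, which is plate height plus roll width, and it tilts 0.3° or less. Its centre is within about 2 mm of the measured spindle axis.
- **Everything else:** In the last picture the thin roll, the running roll, the cartons and the blue rings look unmoved. The gripper is well clear, and the force reading is only noise.
- **Forces:** The readings at the end of each move stayed under about 10 N, though peaks within a move were not recorded.
- **Failed check:** My before-and-after depth comparison was no use. It flagged changes across the whole view, because its area took in the floor and the lifted roll. "Unmoved" therefore rests on the picture alone.

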